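Load the contact-ageing jig: separator sheet, then upper plaque on its plate

ROBOT

A 7-joint arm with a two-finger parallel gripper is mounted at the origin on the work surface. World frame = base frame: x ahead of the robot, y to its left, z up, the work surface at z = 0. Lengths are in m, angles in rad, forces in N, time in s.
With the tool pointing down it reaches from about 0.425 to 0.925 m from the base axis. Payload 6.8 kg.
Tool frame: the origin (TCP) lies at the very end of the fingers, on their centre line; the grasp point (between the pads) lies r.grip_depth behind it (r.grip_depth is the distance from the TCP to the grasp point, in m); z points along the fingers, x is the direction in which the jaws open and shut, and the axes are right-handed (so a half turn about z gives the same grasp; the last joint's range is limited). The gripper opens to 85 mm and grips with 20 to 120 N. Pads are 22 mm wide; open, the fingers measure 114 mm over their backs; the gripper's body (76 mm by 85 mm) begins 54 mm behind the grasp point. The pads swing forward as they close: fully open they stand 13 mm farther back than shut.
Start: joints at [-1.426, 0.477, 0.022, 1.555, -0.011, 1.109, -0.083], TCP at [0.169, 0.654, 0.231] pointing down, gripper open.
Joint ranges: [-2.96, 2.96], [-0.34, 2.1], [-1.41, 1.46], [0.24, 2.44], [-1.37, 4.51], [0.17, 1.92], [-2.96, 2.96]. Speed limits (rad/s): [2.39, 2.39, 3.14, 3.14, 3.14, 3.14, 3.14].

INTERFACE

Orientations are given as a rotation vector (axis times angle).
In Python, from bench import readout, grab_frame, workorder, r gives the robot as it stands.
- The arm moves only by the shell command python3 -m handwheel 'ROWS' [FORCE]. ROWS is text: rows parted by semicolons, each of 7 numbers parted by spaces: the shift along the tool's x, y, z in mm, then the turn, a rotation vector about the tool's x, y, z in degrees, then the finger opening in mm, from 0 to 85.4. A call has 1 to 12 rows; each row is the pose to reach, as a shift and turn from the pose commanded when the call began, along the tool's axes at that moment; what a row does not reach only later rows make up. A row lasts 1/8 s, in which the tool goes at most 62.5 mm and 10.7 degrees, less where a joint would pass 70% of its speed; a pose out of reach is approached as far as the arm can. A call with a gripper value outside its range is refused whole. The fingers move at their own pace and stop on an object; FORCE is the grip in N (left out, the last holds). Time passes only in rows, so rows that repeat a pose let the fingers close. It gives the time, the measured TCP pose, the force and the opening at its end, in the units of the state.
- readout.get_obs(): the state, without advancing time (a new reading comes with each control period).
- grab_frame(name): name is "scene" or "top" or "wrist"; returns a dict with "pixels" (384x512x3 uint8, red, green, blue), "fx", "fy", "cx", "cy" (pixels), "D" ([k1, k2, p1, p2, k3] as OpenCV has them; the pictures are not rectified), "rvec" (rotation vector, rad) and "tvec" (3), from world to camera coordinates, as OpenCV has them. Camera axes: x right, y down, z forward; pixel columns grow to the right and rows downward; lengths in m; the calibration is good to about 2 mm. A picture is of the moment at which its call begins. There is no depth.
- workorder.hand_in(): hands the job in, once; it reports no verdict.
The state is a dict: "clock": time; "joints": joint angles; "qvel": joint speeds; "tau": joint torques, N m; "tcp_pos": TCP position; "orientation": TCP orientation; "contact_force": force on the tool from outside, world axes, zero at the start; "moment": the same for the moment, N m; "grip_width": finger opening in m.
Only numpy, scipy, OpenCV 4.12 (cv2) and the standard library are available. Lean on these libraries where they do the work, as an engineer would, in place of code of your own. Each camera call takes 0.05 s, during which the arm holds its last target.

TASK

The lower rubber plaque already lies in the nest of the jig: slide the steel separator sheet along the loading ledge and over the plaque until it is fully home against the end stop and lies flat. Then pick up the plate carrying the upper plaque by its handle and lower it over both locating pins, keeping it in hand all the way down instead of dropping it, until it rests flush on the sheet, and let go. Leave the other things on the bench where they are.

Things in the scene. Friction and masses are not known exactly. Their poses are not given: they have to be found in the camera images.
- jig: aluminium jig fixed to the bench. Origin: on the bench under the nest's centre; x is the sliding direction, from ledge to end stop; z up. Nest base 150 (x) by 210 (y), floor 12 mm above the bench. Two dark side rails along ledge and nest, inner faces at y = +-57.5 mm, 8 mm thick, tops 28 mm above the bench. End stop across the nest: face at x = +60 mm, 28 mm high
- jig_ledge (a point): middle of the flat loading ledge's top, at x = -144 mm in the jig, 21 mm above the bench; the ledge is 165 mm long (jig x = -227 to -61 mm) and ends at the nest
- jig_pin0 (a point): tip of one upright locating pin, at jig x = 0, y = +85 mm, 56 mm above the bench. Pins are 12 mm in diameter, straight up to 42 mm above the bench, then tapered to 4 mm at the tip
- jig_pin1 (a point): tip of the other, equal pin, at jig x = 0, y = -85 mm
- plaque: lower rubber plaque, black, 118 x 108 x 8 mm, lying in the nest on its 12 mm floor (top at 20 mm, 1 mm below the ledge). Origin at the centre of its underside
- sheet: steel separator sheet, 120 (x) by 110 (y) by 2.5 mm thick, lying on the ledge between the rails, with an upturned lip 24 mm high and 2.5 mm thick along its whole rear (-x) edge. Origin at the centre of its underside, x along the sliding direction. Fully home its origin lies over the jig's origin, 20 mm above the bench
- sheet_lip (a point): middle of the top edge of the sheet's lip, on the rear face, which is the face to push (60 mm behind and 24 mm above the sheet's origin)
- plate: aluminium plate 100 (x) by 210 (y) by 8 mm with the upper rubber plaque (90 x 96 x 10 mm) fixed under its middle, on which it lies. Two through holes 15 mm wide at x = 0, y = +-85 mm; fits either way round. Black bow handle on top. Origin at the centre of the plaque's underside; plate from z = 10 to 18 mm. Seated, its origin is 22.5 mm above the bench over the jig's. About 0.55 kg
- plate_handle (a point): centre of the handle's grip bar, 56 mm above the plate's origin; the bar is 16 mm wide (x), 16 mm high and 100 mm long along the plate's y, with 30 mm free below it
- weight_a: steel cylinder weight, 50 mm across, 48 mm high, standing beside the jig; origin at the centre of its underside; to be left alone
- brass_weight: brass disc weight 60 mm across with a thin upright stem, 95 mm high overall, beside the jig; origin at the centre of its underside; to be left alone
- weight_b: steel cylinder weight, 44 mm across, 45 mm high, between the jig and the plate; origin at the centre of its underside; to be left alone
- amber_bottle: amber reagent bottle, 72 mm across, 160 mm high; origin at the centre of its underside; to be left alone
- beaker: white plastic beaker, 66 mm across, 70 mm high; origin at the centre of its underside; to be left alone
- jar_cap: loose red jar cap, 64 mm across, 14 mm high; origin at the centre of its underside; to be left alone
- sample_jar: white sample jar, 60 mm across, 70 mm high; origin at the centre of its underside; to be left alone
Not all that is in view belongs to the job. Several things have the shape of the sheet; the one meant has the colours described above. Leave any red look-alike of the plaque alone.

How it is judged:
On the way, in this order (a step that is already met when the one before it is completed fails the run):
1. the separator sheet is fully home against the end stop, flat on the lower plaque (x of sheet in the frame of jig between -0.005 and 0.005 m and y of sheet in the frame of jig between -0.006 and 0.006 m and z of sheet in the frame of jig below 0.0225 m and angle between sheet's own z axis and vertical below 0.04 rad and angle between the x axis of sheet and the x axis of jig, either way round below 0.06 rad), for 0.2 s.
2. the plate has been brought down over both pins to within 6 mm of its seat with the fingers still on it (horizontal distance between plate and jig below 0.005 m and angle between the y axis of plate and the y axis of jig, either way round below 0.05 rad and z of plate in the frame of jig below 0.0285 m and contact force between the fingers and plate above 0.3 N), for 0.05 s.
At the end, for the whole second after the job is handed in: Sheet flat on the lower plaque, within 5 mm of home, square to 0.06 rad; plate over both pins, centred within 5 mm, square to 0.05 rad, flush on the sheet (3 mm in height, 0.04 rad tilt), all at rest; lower plaque still in its nest within 6 mm; bystanders not moved (all of step 1 and horizontal distance between plate and jig below 0.005 m and angle between the y axis of plate and the y axis of jig, either way round below 0.05 rad and z of plate in the frame of jig between 0.02 and 0.0255 m and angle between plate's own z axis and vertical below 0.04 rad and linear speed of each of plate, sheet below 0.02 m/s and horizontal distance between plaque and jig below 0.006 m); the robot touches nothing.
It fails at once if one of the weights is pushed more than 30 mm or knocked over (distance of any of weight_a, brass_weight, weight_b from where it was at the start of the episode above 0.03 m or angle between any of weight_a, brass_weight, weight_b's own z axis and vertical above 0.5 rad).
It fails at once if the bottle, beaker, sample jar or jar cap is pushed more than 30 mm or knocked over (distance of any of amber_bottle, beaker, jar_cap, sample_jar from where it was at the start of the episode above 0.03 m or angle between any of amber_bottle, beaker, jar_cap, sample_jar's own z axis and vertical above 0.5 rad).
It also fails if it takes over 59 s, if anything falls off the work surface, if the arm or the gripper's body presses on something with over 40 N, if the wrist force passes 120 N, or if a joint passes its speed limit or range.

## Working session

There is one attempt and no reset: what is moved stays moved. The work goes in short steps, Python scripts to look and compute and a shell command to move; the robot and the scene stay as the last step left them, time stands still between calls to the robot, and variables do not carry over. Pictures are saved under pics/ and viewed, and the job is handed in when it is done.

```bash
ls; mkdir -p pics
cat > h.py <<'E'
import numpy as np, cv2
from bench import readout, grab_frame, workorder, r
def save(n,f): cv2.imwrite(f'pics/{n}.png', cv2.cvtColor(f['pixels'],cv2.COLOR_RGB2BGR))
def cam(f):
    K=np.array([[f['fx'],0,f['cx']],[0,f['fy'],f['cy']],[0,0,1]]);R=cv2.Rodrigues(np.array(f['rvec'],float))[0];t=np.array(f['tvec'],float).ravel()
    return K,np.array(f['D'],float),R,t
def ray(f,uv):
    K,D,R,t=cam(f); p=cv2.undistortPoints(np.array(uv,float).reshape(-1,1,2),K,D).reshape(-1,2)
    d=np.c_[p,np.ones(len(p))]@R; return -R.T@t,d
def onplane(f,uv,z):
    c,d=ray(f,uv); return c+d*((z-c[2])/d[:,2])[:,None]
def proj(f,P):
    K,D,R,t=cam(f); return cv2.projectPoints(np.array(P,float).reshape(-1,1,3),np.array(f['rvec'],float),t,K,D)[0].reshape(-1,2)
E
python3 - <<'E'
from h import *
import pickle
o=readout.get_obs();print(o, r.grip_depth)
F={}
for n in ['scene','top','wrist']:
    f=grab_frame(n);F[n]=f;save(n+'0',f);print(n,f['fx'],f['D'],-cam(f)[2].T@cam(f)[3])
pickle.dump(F,open('F0.pkl','wb'))
E
```

```text
pics
{'clock': 0.0, 'joints': array([-1.4260747 ,  0.47777751,  0.0223301 ,  1.55646642, -0.01151386,
        1.10932172, -0.08308627]), 'qvel': array([-9.74108331e-05,  1.94820566e-04, -1.36095280e-03, -8.93678311e-04,
       -6.31024873e-04, -1.08567680e-03,  5.60707220e-04]), 'tau': array([-6.67598124e-04, -5.96446180e+01,  1.60775386e+00, -2.81192708e+01,
        1.24980760e-02,  9.39849357e-03,  6.46224919e-06]), 'tcp_pos': array([0.16869648, 0.65295244, 0.23033437]), 'orientation': array([ 2.48277989e+00,  1.92294682e+00, -2.17021983e-03]), 'contact_force': array([-1.24262019, -0.22064048, -0.31363853]), 'moment': array([ 0.05562968, -0.01302577,  0.0334949 ]), 'grip_width': 0.08552426830996433} 0.0187
scene 421.1315911072671 [-0.06741865  0.          0.          0.          0.        ] [1.1088195  0.92724982 0.90907385]
top 383.8651908067105 [0.02790782 0.         0.         0.         0.        ] [0.37878151 0.04230926 1.37192556]
wrist 298.97672161953443 [-0.029352  0.        0.        0.        0.      ] [0.09145671 0.67294624 0.37355842]
```

View pics/scene0.png

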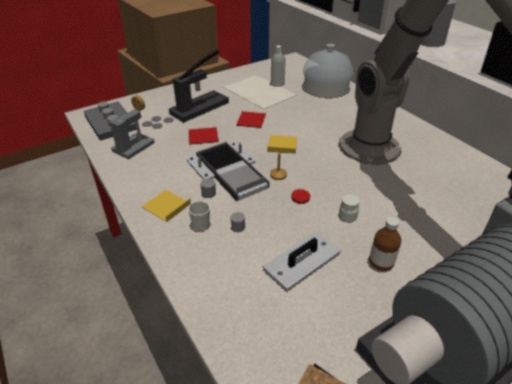

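View pics/top0.png

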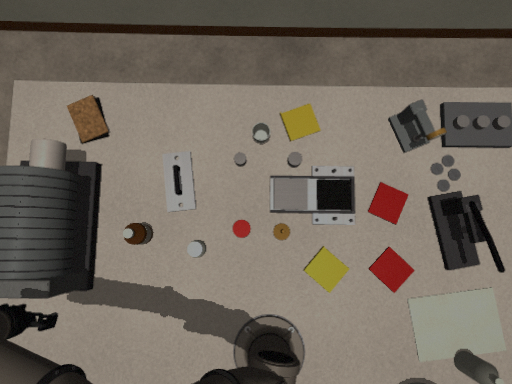

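View pics/wrist0.png

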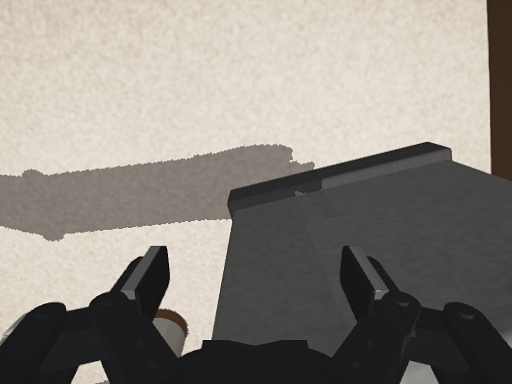

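Top view: grey sheet on the ledge at about (293,194), black plaque in the nest (335,195), pins' plates at (333,172)/(333,219), plate with handle (180,181), yellow look-alikes (300,122) and (327,269), and red ones (388,203) and (391,269). The grey sheet between the rails is the one that fits; I'll confirm it in a crop.

Run:
```python
from h import *
import pickle
F=pickle.load(open('F0.pkl','rb'))
t=cv2.cvtColor(F['top']['pixels'],cv2.COLOR_RGB2BGR);s=cv2.cvtColor(F['scene']['pixels'],cv2.COLOR_RGB2BGR)
a=cv2.resize(t[150:240,255:365],None,fx=7,fy=6.5,interpolation=cv2.INTER_CUBIC)
b=cv2.resize(s[125:205,175:285],None,fx=7,fy=7,interpolation=cv2.INTER_CUBIC)
c=cv2.resize(t[140:250,155:265],None,fx=5,fy=5,interpolation=cv2.INTER_CUBIC)
for n,i in zip('abc',(a,b,c)): cv2.imwrite(f'pics/crop_{n}.png',i)
```

```text
(no output)
```

View pics/crop_a.png

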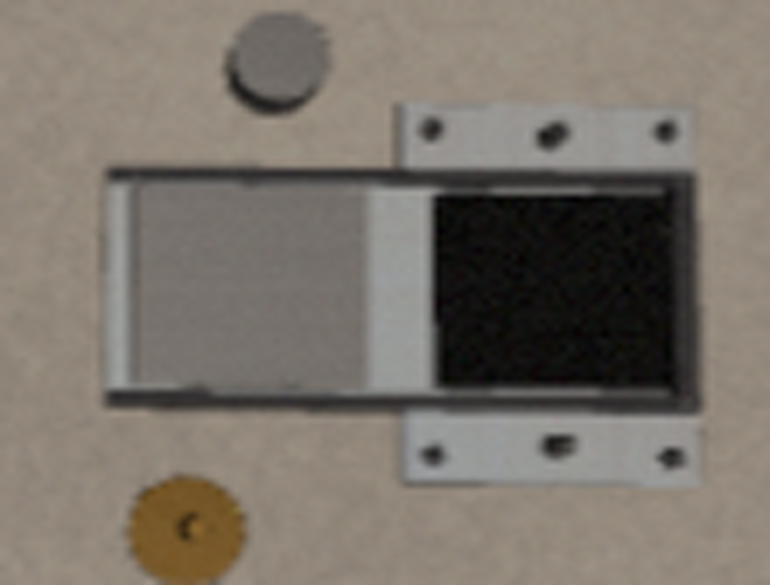

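View pics/crop_b.png

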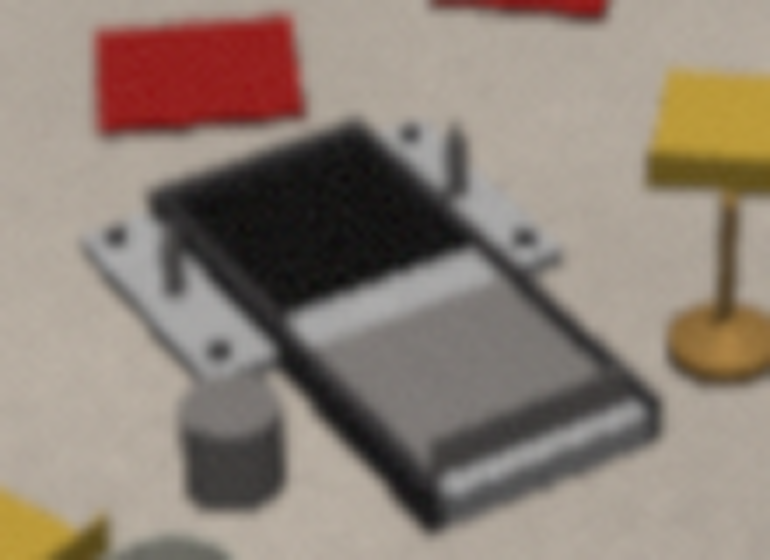

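View pics/crop_c.png

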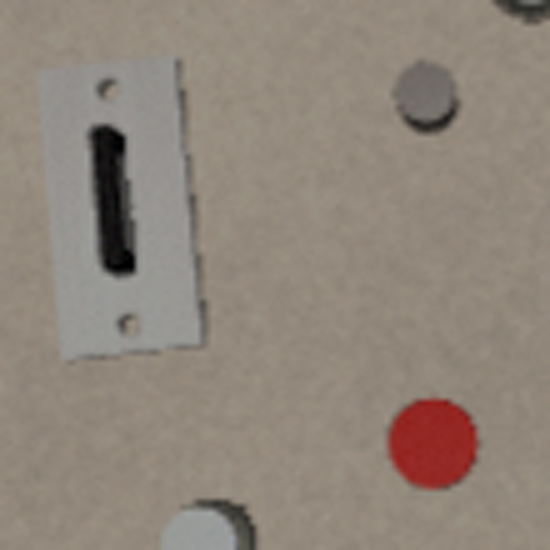

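Crops confirm it: the grey sheet lies between the dark rails with its lip at the rear (left in top view). Next I'll measure jig, plate and bystanders.

Run:
```python
from h import *
import pickle
F=pickle.load(open('F0.pkl','rb'));t=F['top'];s=F['scene']
g=cv2.cvtColor(t['pixels'],cv2.COLOR_RGB2BGR);hsv=cv2.cvtColor(g,cv2.COLOR_BGR2HSV)
def A(u,v):return [255+u/7-.5+.5/7,150+v/6.5-.5+.5/6.5]
def show(n,p): print(n,np.round(p*1000,1).tolist())
pads=onplane(t,[A(400,103),A(693,103),A(703,484),A(405,484)],.012);show('base corners',pads)
c=pads.mean(0);xd=(pads[1]+pads[2]-pads[0]-pads[3])/2;yd=(pads[0]+pads[1]-pads[2]-pads[3])/2
print('size',np.linalg.norm(xd),np.linalg.norm(yd),'ang x',np.degrees(np.arctan2(xd[1],xd[0])),'y',np.degrees(np.arctan2(yd[1],yd[0])))
show('holes c',onplane(t,[A(430,129),A(665,131),A(671,457),A(432,455)],.012).mean(0))
# plaque
m=cv2.inRange(g,(0,0,0),(30,30,30));m2=np.zeros_like(m);m2[170:222,312:356]=m[170:222,312:356]
rail=onplane(t,[A(107,168),A(692,172),A(700,410),A(107,405)],.028);show('rail outer',rail)
show('plaque',onplane(t,[A(433,193),A(670,193),A(676,388),A(437,388)],.020))
show('sheet',onplane(t,[A(132,182),A(368,188),A(368,388),A(132,390)],.0235))
# pins triangulate: base and tip in scene
def B(u,v):return [175+u/7-.5,125+v/7-.5]
def tri(u1,u2):
    c1,d1=ray(t,[u1]);c2,d2=ray(s,[u2]);d1=d1[0];d2=d2[0]
    M=np.c_[d1,-d2];k=np.linalg.lstsq(M,c2-c1,rcond=None)[0];p,q=c1+k[0]*d1,c2+k[1]*d2
    return (p+q)/2,np.linalg.norm(p-q)
print('pin scene base top',onplane(s,[B(175,295),B(457,190)],.012)*1000)
print('pin tips scene z56',onplane(s,[B(172,228),B(456,124)],.056)*1000)
print('pin tips top z50',onplane(t,[A(554,133),A(562,443)],.050)*1000)
# plate
def C(u,v):return [155+u/5-.4,140+v/5-.4]
pl=onplane(t,[C(40,70),C(180,58),C(205,345),C(65,358)],.018);show('plate',pl);show('c',pl.mean(0))
yd=(pl[0]+pl[1]-pl[2]-pl[3])/2;print('ang y plate',np.degrees(np.arctan2(yd[1],yd[0])),np.linalg.norm(yd))
hh=onplane(t,[C(108,130),C(119,270)],.064);show('handle ends',hh);show('c',hh.mean(0))
ho=onplane(t,[C(108,89),C(130,324)],.018);show('holes',ho);show('c',ho.mean(0))
for n,u,z in [('wa',A(280,58),.048),('wb',C(427,92),.045),('brassbase',A(187,530),.01),('cap',C(433,443),.014),('jar',[196,248],.07),('beaker',[261,133],.07),('bottle',[130,233],.16)]: show(n,onplane(t,[u],z))
print('tcp in top',proj(t,readout.get_obs()['tcp_pos']))
```

```text
base corners [[642.9, -147.7, 12.0], [644.8, -298.1, 12.0], [434.6, -299.6, 12.0], [432.5, -149.4, 12.0]]
size 0.15032945174207604 0.21031635282919167 ang x -89.22127908226228 y 0.4358575430465928
holes c [538.7, -223.4, 12.0]
rail outer [[601.7, 3.1, 28.0], [603.5, -293.0, 28.0], [473.7, -294.8, 28.0], [472.3, 1.8, 28.0]]
plaque [[591.4, -163.2, 20.0], [593.0, -283.6, 20.0], [486.0, -285.0, 20.0], [484.3, -164.6, 20.0]]
sheet [[594.9, -9.8, 23.5], [593.2, -129.7, 23.5], [483.6, -129.4, 23.5], [480.9, -10.8, 23.5]]
pin scene base top [[ 626.24487057 -220.54450887   12.        ]
 [ 454.69965359 -224.22926519   12.        ]]
pin tips scene z56 [[ 625.49780732 -216.80188296   56.        ]
 [ 455.45343303 -221.58528469   56.        ]]
pin tips top z50 [[ 620.1167468  -219.12066221   50.        ]
 [ 453.68554074 -221.27003371   50.        ]]
plate [[677.2, 388.2, 18.0], [687.5, 288.4, 18.0], [481.2, 263.7, 18.0], [470.8, 361.7, 18.0]]
c [579.2, 325.5, 18.0]
ang y plate 7.080984630009996 0.2079701688530747
handle ends [[625.6, 327.9, 64.0], [528.4, 316.6, 64.0]]
c [577.0, 322.3, 64.0]
holes [[664.1, 339.1, 18.0], [495.4, 317.0, 18.0]]
c [579.7, 328.1, 18.0]
wa [[659.8, -82.5, 48.0]]
wb [[659.5, 109.3, 45.0]]
brassbase [[406.2, -39.7, 10.0]]
cap [[414.5, 101.8, 14.0]]
jar [[345.1, 249.3, 70.0]]
beaker [[743.8, 36.6, 70.0]]
bottle [[391.5, 442.1, 160.0]]
tcp in top [[ 42.31190026 310.72038976]]
```

Run:
```python
from h import *
import pickle
F=pickle.load(open('F0.pkl','rb'));t=F['top'];s=F['scene'];w=F['wrist']
for z in (0,.1,.2):
    print(z,np.round(onplane(t,[[97,297],[102,162],[36,140]],z),3).tolist(), 'wrist',np.round(onplane(w,[[230,195],[450,150],[213,340]],z),3).tolist(),'scene',np.round(onplane(s,[[358,345],[510,185],[398,290]],z),3).tolist())
o=readout.get_obs();P=o['tcp_pos'];R=cv2.Rodrigues(o['orientation'])[0];print(R)
print('wrist proj tcp+x',proj(w,[P,P+R[:,0]*.04,P+R[:,1]*.04]))
print('lip y at z45', onplane(t,[[255+132/7,193.5]],.045))
f=cv2.cvtColor(t['pixels'],cv2.COLOR_RGB2BGR)[140:384,0:160];cv2.imwrite('pics/mot.png',cv2.resize(f,None,fx=2.4,fy=2.4,interpolation=cv2.INTER_CUBIC))
```

```text
0 [[0.173, 0.595, 0.0], [0.647, 0.609, 0.0], [0.724, 0.849, 0.0]] wrist [[0.209, 0.609, 0.0], [0.22, 0.896, 0.0], [0.436, 0.515, 0.0]] scene [[0.625, 0.608, 0.0], [-0.25, 0.45, 0.0], [0.425, 0.547, 0.0]]
0.1 [[0.188, 0.555, 0.1], [0.627, 0.568, 0.1], [0.699, 0.79, 0.1]] wrist [[0.177, 0.626, 0.1], [0.186, 0.837, 0.1], [0.344, 0.557, 0.1]] scene [[0.678, 0.643, 0.1], [-0.1, 0.502, 0.1], [0.5, 0.588, 0.1]]
0.2 [[0.203, 0.515, 0.2], [0.608, 0.526, 0.2], [0.674, 0.732, 0.2]] wrist [[0.146, 0.643, 0.2], [0.151, 0.777, 0.2], [0.252, 0.6, 0.2]] scene [[0.731, 0.678, 0.2], [0.049, 0.555, 0.2], [0.576, 0.63, 0.2]]
[[ 2.50159079e-01  9.68204726e-01 -2.07507860e-04]
 [ 9.68203809e-01 -2.50159129e-01 -1.33983649e-03]
 [-1.34914601e-03  1.34262362e-04 -9.99999081e-01]]
wrist proj tcp+x [[255.15318431 248.08977666]
 [329.35726015 248.04738135]
 [255.06016489 309.05128022]]
lip y at z45 [[ 0.53535557 -0.01095123  0.045     ]]
```

View pics/mot.png

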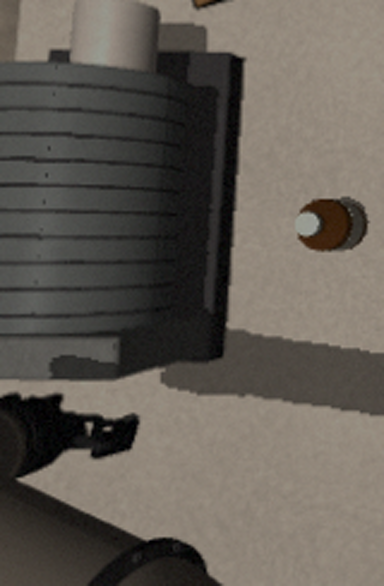

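```bash
cat >> h.py <<'E'
def go(P,yaw=None):
    """print shift (mm, tool axes) and z-turn (deg) from present measured pose to world P, tool-x yaw (deg), tool straight down"""
    o=readout.get_obs();R=cv2.Rodrigues(o['orientation'])[0]
    d=R.T@(np.array(P)-o['tcp_pos'])*1000
    if yaw is None: yaw=np.degrees(np.arctan2(R[1,0],R[0,0]))
    c,s=np.cos(np.radians(yaw)),np.sin(np.radians(yaw))
    T=np.array([[c,s,0],[s,-c,0],[0,0,-1.]])
    print('shift',np.round(d,1),'turn',np.round(np.degrees(cv2.Rodrigues(R.T@T)[0].ravel()),2))
def st():
    o=readout.get_obs();R=cv2.Rodrigues(o['orientation'])[0]
    print('t',round(o['clock'],2),'tcp',np.round(o['tcp_pos'],4),'yaw',round(np.degrees(np.arctan2(R[1,0],R[0,0])),2),'tilt',np.round(R[:2,2],4),'F',np.round(o['contact_force'],1),'w',round(o['grip_width'],4),'q',np.round(o['joints'],2))
E
python3 - <<'E'
from h import *
go((.205,.48,.25),0.5);go((.40,.25,.25),0.5);go((.538,.03,.2),.5)
E
```

```text
shift [-158.6   78.4  -19.2] turn [6.000e-02 6.000e-02 7.501e+01]
shift [-332.5  324.7  -18.9] turn [6.000e-02 6.000e-02 7.501e+01]
shift [-510.9  513.4   31.3] turn [6.000e-02 6.000e-02 7.501e+01]
```

```bash
python3 -m handwheel '-53 26 -19 0 0 5 85; -106 52 -19 0 0 10 85; -159 78 -19 0 0 20 85; -195 130 -19 0 0 30 70; -230 180 -19 0 0 40 60; -270 230 -19 0 0 50 50; -300 280 -19 0 0 60 50; -332 325 -19 0 0 70 50; -332 325 -19 0 0 75 50' ; python3 -c "
from h import *
st();go((.538,.03,.2),.5);go((.538,.03,.12),.5)"
```

```text
clock: 1.27
tcp_pos: [0.403, 0.2466, 0.2505]
orientation: [3.141, -0.005, 0.001]
contact_force: [-0.0, -0.3, 0.1]
grip_width: 0.0497
t 1.27 tcp [0.403  0.2466 0.2505] yaw -0.17 tilt [ 0.0008 -0.0007] F [-0.  -0.3  0.1] w 0.0497 q [-1.07  0.11  0.43  2.02 -0.05  1.01 -0.62]
shift [135.6 216.2  50.7] turn [ 0.04 -0.05 -0.67]
shift [135.5 216.1 130.7] turn [ 0.04 -0.05 -0.67]
```

```bash
python3 -m handwheel '35 54 13 0 0 -0.7 50; 70 108 26 0 0 -0.7 50; 105 162 39 0 0 -0.7 50;135.5 216 51 0 0 -0.7 50;135.5 216 91 0 0 -0.7 50;135.5 216 131 0 0 -0.7 50;135.5 216 131 0 0 -0.7 50;135.5 216 131 0 0 -0.7 50'
python3 - <<'E'
from h import *
st();go((.538,.03,.028),.5)
f=grab_frame('wrist');save('w1',f)
E
```

```text
clock: 2.28
tcp_pos: [0.5386, 0.0362, 0.1204]
orientation: [-3.141, -0.034, -0.002]
contact_force: [0.9, -0.3, -0.5]
grip_width: 0.0503
t 2.27 tcp [0.5386 0.0362 0.1204] yaw 1.23 tilt [0.0012 0.0002] F [ 0.9 -0.3 -0.5] w 0.0503 q [-0.59  0.43  0.52  2.01 -0.3   0.77  0.13]
shift [-0.8  6.2 92.4] turn [-0.01 -0.07  0.73]
```

View pics/w1.png

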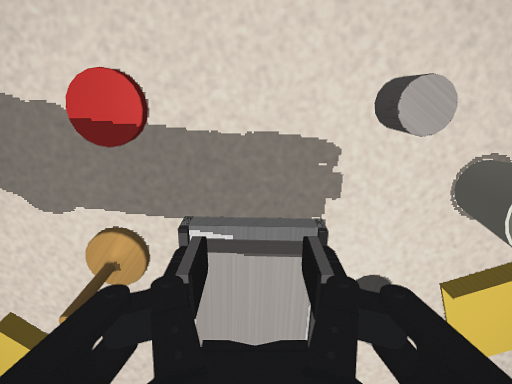

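```bash
python3 -m handwheel '-0.8 3 30 0 0 0.7 50;-0.8 6 60 0 0 0.7 50;-0.8 6 80 0 0 0.7 50;-0.8 6 92 0 0 0.7 50;-0.8 6 92 0 0 0.7 50;-0.8 6 92 0 0 0.7 50'
python3 - <<'E'
from h import *
st();go((.538,.0,.028),.5)
f=grab_frame('scene');save('s1',f);i=cv2.imread('pics/s1.png')[100:240,150:340];cv2.imwrite('pics/s1c.png',cv2.resize(i,None,fx=4,fy=4,interpolation=cv2.INTER_CUBIC))
E
```

```text
clock: 3.08
tcp_pos: [0.5381, 0.0302, 0.0284]
orientation: [-3.141, -0.014, -0.003]
contact_force: [-0.4, 0.1, 0.3]
grip_width: 0.0498
t 3.08 tcp [0.5381 0.0302 0.0284] yaw 0.53 tilt [0.0019 0.0005] F [-0.4  0.1  0.3] w 0.0498 q [-0.5   0.58  0.42  2.05 -0.41  0.59  0.22]
shift [-0.4 30.2  0.4] turn [-0.03 -0.11  0.03]
```

View pics/s1c.png

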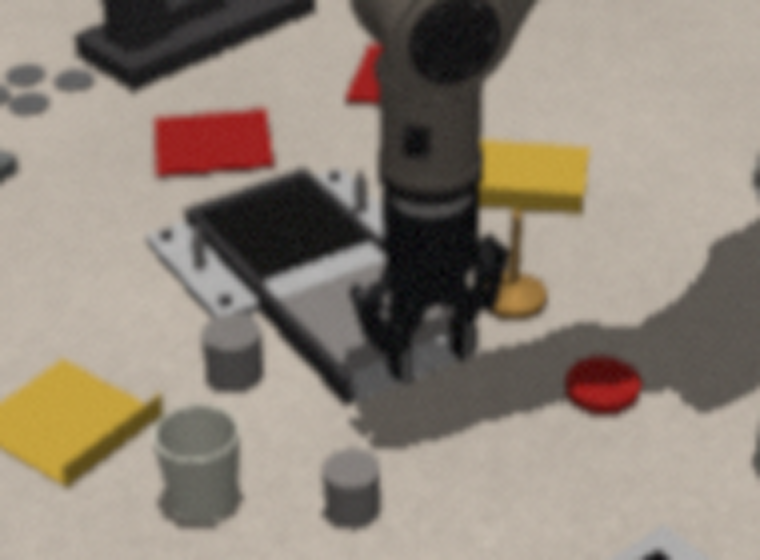

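```bash
python3 -m handwheel '0 15 0 0 0 0 50;0 28 0 0 0 0 50;0 40 0 0 0 0 50;0 52 0 0 0 0 50;0 64 0 0 0 0 50;0 76 0 0 0 0 50;0 88 0 0 0 0 50;0 100 0 0 0 0 50;0 112 0 0 0 0 50;0 124 0 0 0 0 50;0 136 0 0 0 0 50;0 148 0 0 0 0 50'
python3 - <<'E'
from h import *
st()
f=grab_frame('scene');save('s2',f);i=cv2.imread('pics/s2.png')[100:240,150:340];cv2.imwrite('pics/s2c.png',cv2.resize(i,None,fx=4,fy=4,interpolation=cv2.INTER_CUBIC))
E
```

```text
clock: 4.62
tcp_pos: [0.5385, -0.1188, 0.0272]
orientation: [-3.142, -0.014, 0.0]
contact_force: [0.6, 3.4, 2.2]
grip_width: 0.05
t 4.62 tcp [ 0.5385 -0.1188  0.0272] yaw 0.51 tilt [-0.0002  0.    ] F [0.6 3.4 2.2] w 0.05 q [-0.21  0.59  0.41  2.02 -0.4   0.61  0.48]
```

View pics/s2c.png

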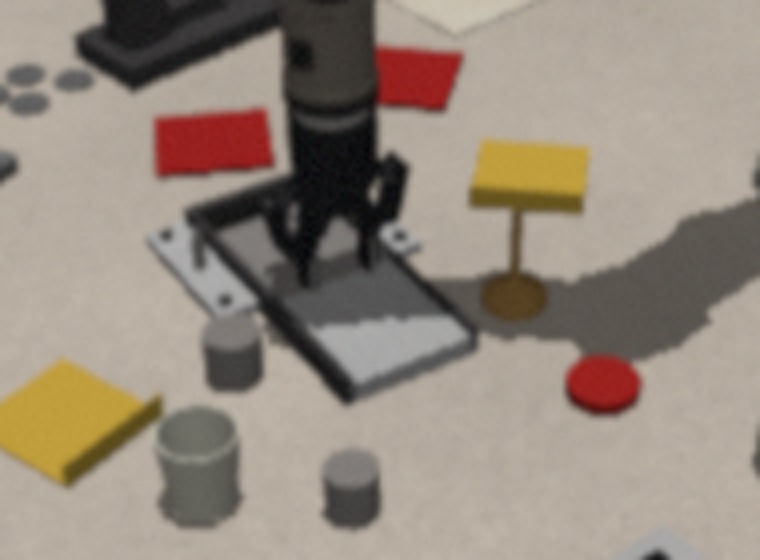

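The sheet slides well, with about 33 mm left; now the last bit with force checks.

```bash
python3 -m handwheel '0 7 0 0 0 0 50;0 14 0 0 0 0 50;0 20 0 0 0 0 50;0 25 0 0 0 0 50;0 28 0 0 0 0 50;0 29 0 0 0 0 50'; python3 -m handwheel '0 1.5 0 0 0 0 50;0 3 0 0 0 0 50;0 3 0 0 0 0 50'; python3 -m handwheel '0 1 0 0 0 0 50;0 2 0 0 0 0 50'
```

```text
clock: 5.42
tcp_pos: [0.5387, -0.1472, 0.0272]
orientation: [3.142, 0.014, -0.0]
contact_force: [0.3, 0.8, -0.9]
grip_width: 0.0497
clock: 5.8
tcp_pos: [0.5388, -0.1501, 0.0273]
orientation: [3.141, 0.014, 0.0]
contact_force: [-0.1, 1.4, 0.1]
grip_width: 0.05
clock: 6.05
tcp_pos: [0.5389, -0.1517, 0.0273]
orientation: [-3.141, -0.015, 0.0]
contact_force: [-0.2, 1.3, 0.0]
grip_width: 0.05
```

```bash
python3 -m handwheel '0 1 0 0 0 0 50;0 2 0 0 0 0 50;0 2 0 0 0 0 50'; python3 -m handwheel '0 1 0 0 0 0 50;0 2 0 0 0 0 50;0 2 0 0 0 0 50'
```

```text
clock: 6.42
tcp_pos: [0.539, -0.1527, 0.0273]
orientation: [-3.14, -0.015, 0.0]
contact_force: [-0.9, 5.2, 0.6]
grip_width: 0.0499
clock: 6.8
tcp_pos: [0.539, -0.1528, 0.0272]
orientation: [-3.137, -0.017, 0.002]
contact_force: [-0.8, 9.9, 2.4]
grip_width: 0.0496
```

It stopped hard at TCP y = -0.1527, as predicted for the end stop (-0.152). Next I back off, rise and look.

```bash
python3 -m handwheel '0 -10 0 0 0 0 50;0 -40 0 0 0 0 50;0 -60 -20 0 0 0 50;0 -80 -60 0 0 0 60;0 -120 -120 0 0 0 70;0 -180 -180 0 0 0 80;0 -240 -200 0 0 0 85;0 -300 -200 0 0 0 85;0 -300 -200 0 0 0 85;0 -300 -200 0 0 0 85'
python3 - <<'E'
from h import *
import pickle
st()
F={}
for n in ['scene','top']:
    f=grab_frame(n);F[n]=f;save(n+'3',f)
pickle.dump(F,open('F3.pkl','wb'))
i=cv2.imread('pics/scene3.png')[125:205,175:285];b=cv2.resize(i,None,fx=7,fy=7,interpolation=cv2.INTER_CUBIC);cv2.imwrite('pics/s3c.png',b)
i=cv2.imread('pics/top3.png')[150:240,255:365];b=cv2.resize(i,None,fx=7,fy=6.5,interpolation=cv2.INTER_CUBIC);cv2.imwrite('pics/t3c.png',b)
E
```

```text
clock: 8.05
tcp_pos: [0.5363, 0.1462, 0.2275]
orientation: [-3.141, -0.02, -0.002]
contact_force: [0.3, -1.0, 0.4]
grip_width: 0.0852
t 8.05 tcp [0.5363 0.1462 0.2275] yaw 0.74 tilt [0.0012 0.0002] F [ 0.3 -1.   0.4] w 0.0852 q [-0.81  0.31  0.53  1.88 -0.18  1.   -0.19]
```

View pics/s3c.png

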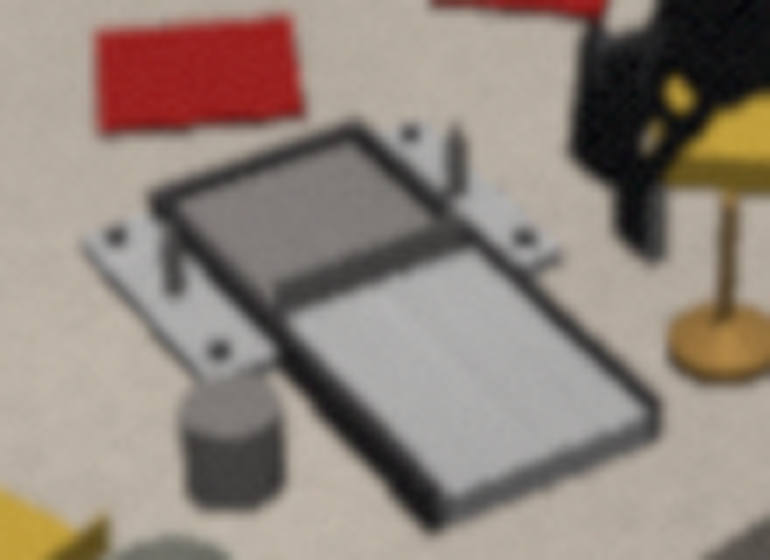

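View pics/t3c.png

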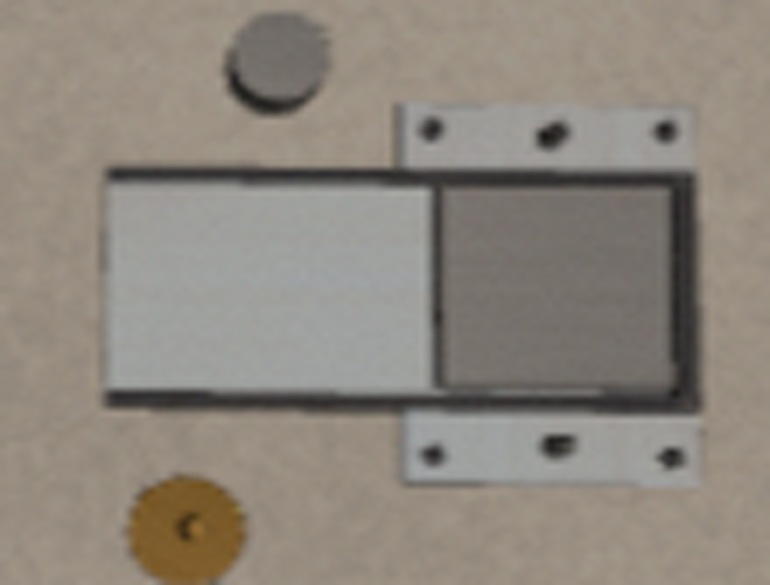

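View pics/top3.png

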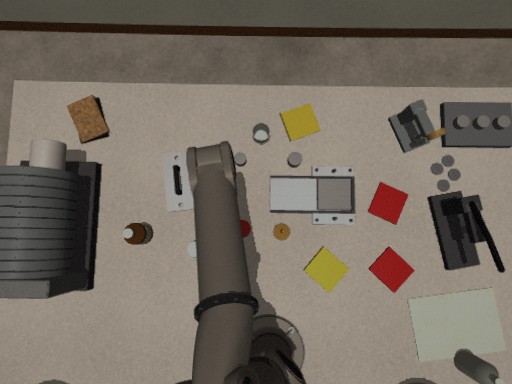

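Both views show the sheet home: its front edge is at the stop (crop a column ~673) and the lip is at the nest's rear edge. Moving above the handle, with the jaws along the plate's x (yaw -83°).

Run:
```python
from h import *
import pickle
F=pickle.load(open('F3.pkl','rb'));t=F['top']
def A(u,v):return [255+u/7-.5+.5/7,150+v/6.5-.5+.5/6.5]
p=onplane(t,[A(672,187),A(672,388)],.0225);q=onplane(t,[A(434,187),A(434,388)],.0445);print(np.round(p*1000,1),np.round(q*1000,1))
go((.578,.324,.18),-83)
```

```text
[[ 596.  -284.1   22.5]
 [ 485.8 -282.3   22.5]] [[ 590.8 -160.    44.5]
 [ 482.4 -159.4   44.5]]
shift [  43.1 -181.3   46.9] turn [ 5.000e-02 -6.000e-02  8.344e+01]
```

```bash
python3 -m handwheel '10 -45 5 0 0 10 85;20 -90 10 0 0 20 85;30 -135 20 0 0 31 85;43 -181 30 0 0 41 85;43 -181 47 0 0 51 85;43 -181 47 0 0 61 85;43 -181 47 0 0 72 85;43 -181 47 0 0 83.4 85;43 -181 47 0 0 83.4 85;43 -181 47 0 0 83.4 85'
python3 - <<'E'
from h import *
import pickle
st()
f=grab_frame('wrist');save('w4',f);pickle.dump(f,open('W4.pkl','wb'))
f=grab_frame('wrist');o=readout.get_obs();st()
print(proj(f,[[.6278,.330,.064],[.5285,.318,.064],[.6636,.3344,.018],[.4949,.3137,.018]]))
E
```

```text
clock: 9.4
tcp_pos: [0.578, 0.324, 0.1802]
orientation: [2.356, -2.077, 0.001]
contact_force: [0.5, 0.3, 0.4]
grip_width: 0.0849
t 9.4 tcp [0.578  0.324  0.1802] yaw -82.8 tilt [ 0.0001 -0.0007] F [0.5 0.3 0.4] w 0.0849 q [-1.14  0.62  0.79  1.67 -0.5   1.06 -1.63]
t 9.5 tcp [0.5778 0.3247 0.1804] yaw -82.81 tilt [0. 0.] F [ 0.2 -0.1  0.2] w 0.0851 q [-1.14  0.62  0.79  1.67 -0.5   1.06 -1.63]
[[254.65163245 128.21088027]
 [254.01585452 233.84509965]
 [254.72202647  85.05491689]
 [254.07573286 242.46916899]]
```

View pics/w4.png

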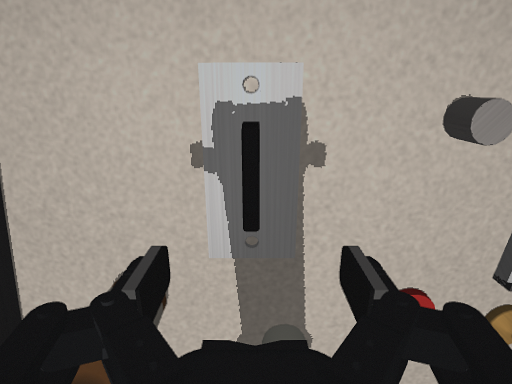

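The wrist view shows the bar from (251,122) to (251,231) and the holes at (251,85) and (252,241), about 3 px left of the prediction. I'll measure from this view.

Run:
```python
from h import *
import pickle
f=pickle.load(open('W4.pkl','rb'));img=cv2.cvtColor(f['pixels'],cv2.COLOR_RGB2BGR)
m=(img.max(2)<32).astype(np.uint8);m[:100]=0;m[236:]=0;m[:,:225]=0;m[:,280:]=0
c=max(cv2.findContours(m,0,1)[0],key=cv2.contourArea);rr=cv2.boxPoints(cv2.minAreaRect(c));print(rr)
b=onplane(f,rr,.064);print(np.round(b*1000,1),'c',b.mean(0))
h=onplane(f,[[251,85],[252,240.5]],.018);print('holes',np.round(h*1000,1),h.mean(0));d=h[0]-h[1];print(np.linalg.norm(d),np.degrees(np.arctan2(d[1],d[0])))
e=onplane(f,[[198,63],[303,62],[303.5,260],[208.5,259]],.018);print('plate',np.round(e*1000,1),e.mean(0))
```

```text
[[241.99997 122.00001]
 [257.99997 122.00001]
 [257.99997 230.     ]
 [241.99997 230.     ]]
[[631.8 340.9  64. ]
 [633.5 327.4  64. ]
 [533.2 314.3  64. ]
 [531.2 329.5  64. ]] c [0.58240795 0.32804679 0.064     ]
holes [[663.3 337.5  18. ]
 [497.3 315.9  18. ]] [0.58028357 0.32674557 0.018     ]
0.16746542475938705 7.411191862950152
plate [[676.8 389.9  18. ]
 [690.2 291.2  18. ]
 [479.5 253.1  18. ]
 [467.  363.3  18. ]] [0.57835964 0.32437408 0.018     ]
```

```bash
python3 -m handwheel '-1.5 -2.4 40 0 0 0 85;-1.5 -2.4 80 0 0 0 85;-1.5 -2.4 110 0 0 0 85;-1.5 -2.4 130 0 0 0 85;-1.5 -2.4 143 0 0 0 85;-1.5 -2.4 143 0 0 0 85;-1.5 -2.4 143 0 0 0 85'
python3 - <<'E'
from h import *
st();f=grab_frame('wrist');save('w5',f)
E
```

```text
clock: 10.38
tcp_pos: [0.5806, 0.3274, 0.0384]
orientation: [-2.354, 2.078, -0.001]
contact_force: [0.9, 0.5, 0.6]
grip_width: 0.085
t 10.38 tcp [0.5806 0.3274 0.0384] yaw -82.88 tilt [0.0015 0.0009] F [0.9 0.5 0.6] w 0.085 q [-1.05  0.79  0.66  1.74 -0.63  0.83 -1.54]
```

View pics/w5.png

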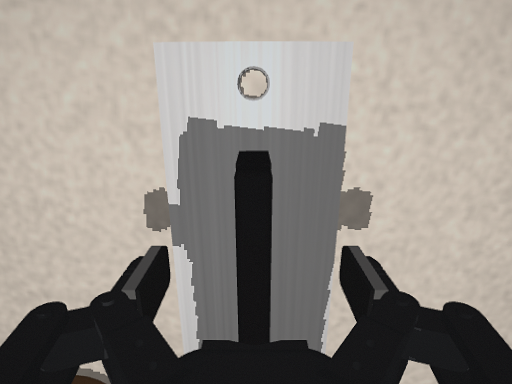

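The bar (col 254) is centred between the fingers. Closing.

```bash
python3 -m handwheel '0 0 1 0 0 0 70;0 0 1 0 0 0 40;0 0 1 0 0 0 10;0 0 1 0 0 0 5;0 0 1 0 0 0 5;0 0 1 0 0 0 5;0 0 1 0 0 0 5' 70
python3 - <<'E'
from h import *
import pickle
st();f=grab_frame('wrist');save('w6',f);pickle.dump(f,open('W6.pkl','wb'))
g=cv2.cvtColor(f['pixels'],cv2.COLOR_RGB2GRAY);cv2.imwrite('pics/w6c.png',cv2.resize(g[50:120,200:310],None,fx=6,fy=6,interpolation=cv2.INTER_CUBIC))
E
```

```text
clock: 11.3
tcp_pos: [0.5798, 0.3276, 0.0365]
orientation: [-2.355, 2.079, 0.0]
contact_force: [-0.6, 0.9, 3.1]
grip_width: 0.0154
t 11.3 tcp [0.5798 0.3276 0.0365] yaw -82.87 tilt [0.0001 0.0005] F [-0.6  0.9  3.1] w 0.0154 q [-1.05  0.79  0.66  1.74 -0.63  0.83 -1.54]
```

View pics/w6c.png

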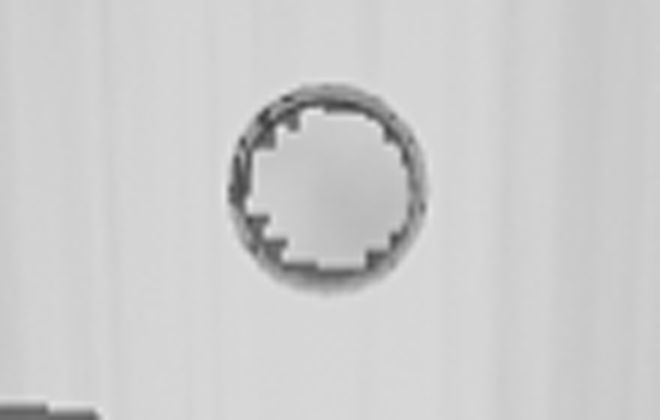

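View pics/w6.png

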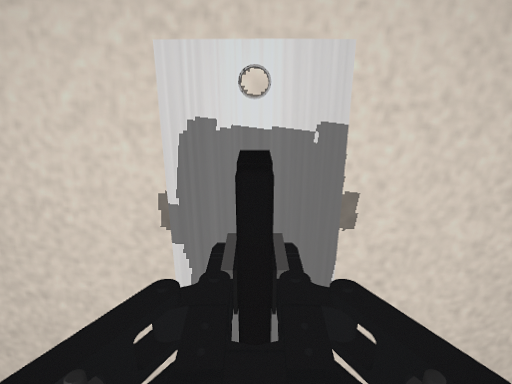

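Run:
```python
from h import *
import pickle
f=pickle.load(open('W6.pkl','rb'));o=readout.get_obs();R=cv2.Rodrigues(o['orientation'])[0];P=o['tcp_pos']
h=onplane(f,[[254.4,80.9],[154.5,40],[356,40]],.018);print(h)
print('in tool mm',np.round((h-P)@R*1000,1), 'TCP z err',P[2]-.0373)
```

```text
[[0.66434247 0.3378194  0.018     ]
 [0.67736872 0.38912995 0.018     ]
 [0.68975996 0.29048645 0.018     ]]
in tool mm [[   0.4  -85.2   18.5]
 [ -48.9 -104.5   18.5]
 [  50.5 -104.5   18.5]] TCP z err -0.0008056763552688195
```

```bash
python3 -m handwheel '0 0 -10 0 0 0 5;0 0 -30 0 0 0 5;0 0 -50 0 0 0 5;0 0 -50 0 0 0 5'
python3 - <<'E'
from h import *
st()
f=grab_frame('wrist');save('w7',f)
f=grab_frame('scene');save('s7',f);i=cv2.imread('pics/s7.png')[150:330,200:400];cv2.imwrite('pics/s7c.png',cv2.resize(i,None,fx=3,fy=3,interpolation=cv2.INTER_CUBIC))
E
```

```text
clock: 11.85
tcp_pos: [0.5814, 0.3276, 0.089]
orientation: [-2.352, 2.077, -0.002]
contact_force: [1.2, -0.3, -6.6]
grip_width: 0.0144
t 11.85 tcp [0.5814 0.3276 0.089 ] yaw -82.9 tilt [0.0039 0.0022] F [ 1.2 -0.3 -6.6] w 0.0144 q [-1.08  0.73  0.71  1.72 -0.59  0.91 -1.57]
```

View pics/s7c.png

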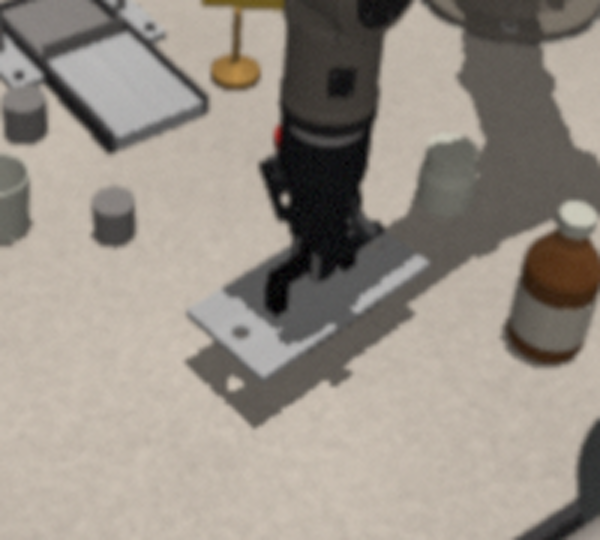

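View pics/w7.png

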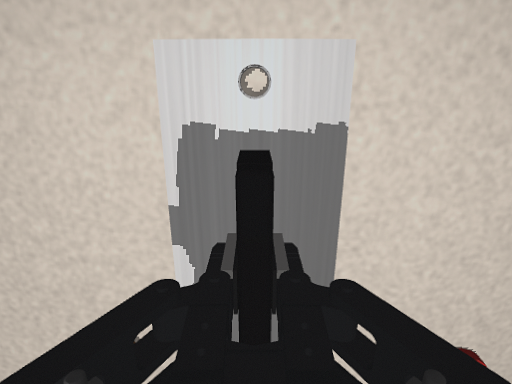

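The plate hangs level and the hole sits at tool (0.4, -85.2) mm, so the grip is centred. Lifting and carrying to the jig.

Run:
```python
from h import *
go((.575,.25,.17),-84);go((.5387,-.2225,.17),-89.5)
```

```text
shift [ 76.1  14.1 -83.4] turn [-0.01  0.03  1.13]
shift [540.5 108.8 -83.7] turn [-0.01  0.03  6.63]
```

```bash
python3 -m handwheel '0 0 -40 0 0 0 5;10 2 -70 0 0 0 5;35 7 -83 0 0 1 5;75 15 -83 0 0 2 5;120 24 -83 0 0 3 5;165 33 -83 0 0 4 5;210 42 -83 0 0 5 5;255 51 -83 0 0 6 5;300 60 -83 0 0 6.6 5;345 69 -83 0 0 6.6 5;390 78 -83 0 0 6.6 5;430 87 -83 0 0 6.6 5'
python3 - <<'E'
from h import *
st();go((.5387,-.2225,.17),-89.5)
E
```

```text
clock: 13.45
tcp_pos: [0.5442, -0.1132, 0.1684]
orientation: [2.227, -2.214, -0.002]
contact_force: [0.6, -0.1, -7.2]
grip_width: 0.015
t 13.45 tcp [ 0.5442 -0.1132  0.1684] yaw -89.66 tilt [-0.0022 -0.0001] F [ 0.6 -0.1 -7.2] w 0.015 q [-0.56  0.48  0.87  1.94 -0.45  0.93 -1.04]
shift [109.3   6.2  -1.6] turn [ 0.12 -0.01 -0.16]
```

```bash
python3 -m handwheel '30 2 0 0 0 0 5;60 4 0 0 0 0 5;85 5 0 0 0 0 5;100 6 0 0 0 0 5;107 6 0 0 0 0 5;109 6 20 0 0 0 5;109 6 40 0 0 0 5;109 6 40 0 0 0 5;109 6 40 0 0 0 5'
python3 - <<'E'
from h import *
import pickle
st();f=grab_frame('wrist');save('w8',f);g=grab_frame('top');save('t8',g);s=grab_frame('scene');save('s8',s);pickle.dump((f,g,s,readout.get_obs()),open('F8.pkl','wb'));st()
i=cv2.imread('pics/s8.png')[80:220,150:310];cv2.imwrite('pics/s8c.png',cv2.resize(i,None,fx=4.5,fy=4.2,interpolation=cv2.INTER_CUBIC))
E
```

```text
clock: 14.58
tcp_pos: [0.5417, -0.219, 0.129]
orientation: [2.232, -2.211, -0.0]
contact_force: [0.1, -0.4, -6.2]
grip_width: 0.0145
t 14.57 tcp [ 0.5417 -0.219   0.129 ] yaw -89.45 tilt [-0.0005 -0.0001] F [ 0.1 -0.4 -6.2] w 0.0145 q [-0.31  0.57  0.8   1.91 -0.52  0.88 -0.81]
t 14.72 tcp [ 0.5422 -0.2194  0.1299] yaw -89.47 tilt [ 0.0011 -0.0003] F [-0.2 -0.1 -7.1] w 0.0147 q [-0.31  0.57  0.8   1.91 -0.52  0.88 -0.81]
```

View pics/w8.png

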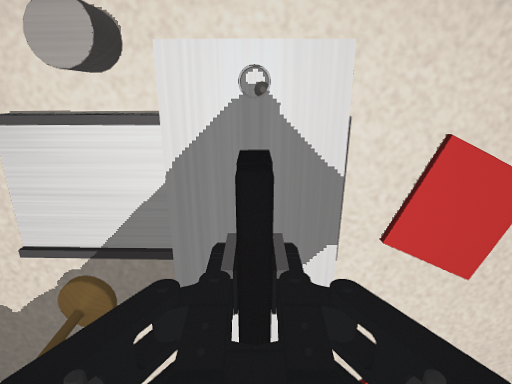

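View pics/s8c.png

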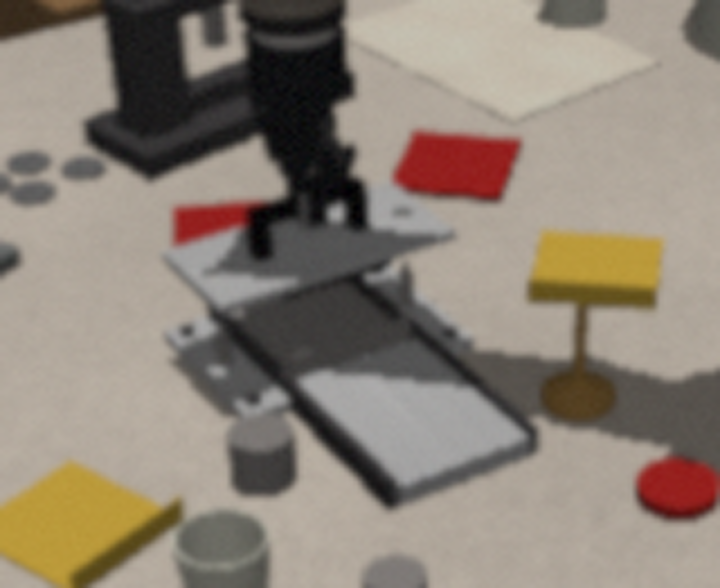

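Run:
```python
from h import *
i=cv2.imread('pics/w8.png');cv2.imwrite('pics/w8c.png',cv2.resize(i[55:110,225:285],None,fx=10,fy=10,interpolation=cv2.INTER_CUBIC))
cv2.imwrite('pics/w8d.png',cv2.resize(i[95:270,0:180],None,fx=4,fy=3.4,interpolation=cv2.INTER_CUBIC))
```

```text
(no output)
```

View pics/w8c.png

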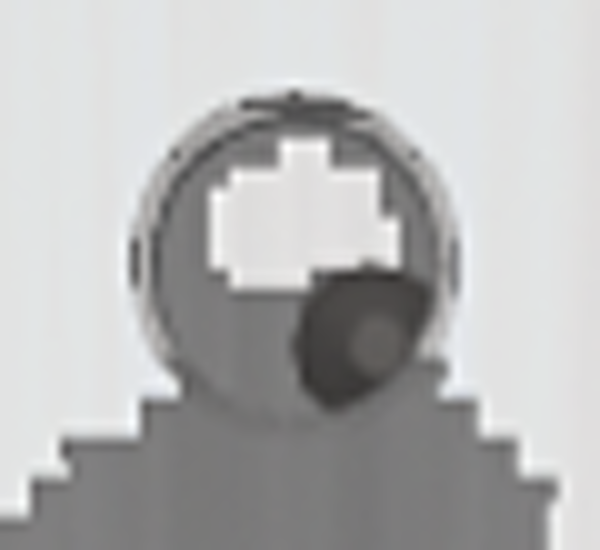

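View pics/w8d.png

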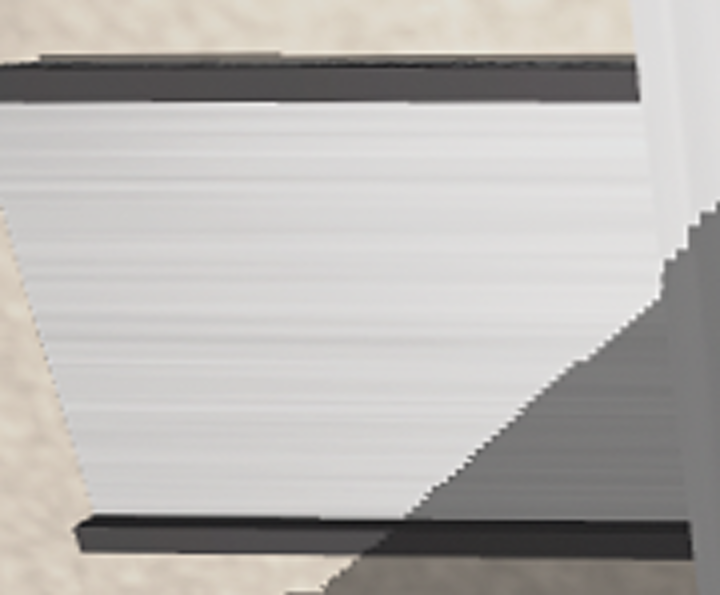

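Run:
```python
from h import *
import pickle
f,g,s,o=pickle.load(open('F8.pkl','rb'))
R=cv2.Rodrigues(o['orientation'])[0];P=o['tcp_pos'];print(P)
T=lambda p:np.round((p-P)@R*1000,1)
pin=onplane(f,[[262.15,88.75]],.056);print('pin0 world',pin,'tool',T(pin))
h=onplane(f,[[254.2,81]],P[2]-.0365+.018);print('hole tool',T(h))
L=lambda u,v:[u/4-.4,95+v/3.4-.4]
q=onplane(f,[L(10,100),L(630,101),L(80,551),L(690,557)],.028);print(np.round(q*1000,1));print('angles',[np.degrees(np.arctan2(*(q[j+1]-q[j])[1::-1])) for j in (0,2)])
```

```text
[ 0.54218492 -0.21938622  0.12985562]
pin0 world [[ 0.62373344 -0.22396087  0.056     ]] tool [[  5.3 -81.4  73.9]]
hole tool [[ -0.1 -84.7  18.6]]
[[ 596.1  -12.3   28. ]
 [ 596.1 -140.6   28. ]
 [ 472.5    2.4   28. ]
 [ 473.3 -143.4   28. ]]
angles [np.float64(-89.98225204500243), np.float64(-89.71312234880544)]
```

```bash
python3 -m handwheel '2.5 1.7 5 0 0 0 5;5 3.4 10 0 0 0 5;5 3.4 20 0 0 0 5;5 3.4 30 0 0 0 5;5 3.4 36 0 0 0 5;5 3.4 37 0 0 0 5;5 3.4 37 0 0 0 5;5 3.4 37 0 0 0 5'
python3 - <<'E'
from h import *
import pickle
st();f=grab_frame('wrist');save('w9',f);o=readout.get_obs();pickle.dump((f,o),open('F9.pkl','wb'))
f=grab_frame('scene');save('s9',f);st()
i=cv2.imread('pics/w9.png');cv2.imwrite('pics/w9c.png',cv2.resize(i[55:110,225:285],None,fx=10,fy=10,interpolation=cv2.INTER_CUBIC))
i=cv2.imread('pics/s9.png')[100:190,170:280];cv2.imwrite('pics/s9c.png',cv2.resize(i,None,fx=7,fy=6.5,interpolation=cv2.INTER_CUBIC))
E
```

```text
clock: 15.72
tcp_pos: [0.5385, -0.2245, 0.0926]
orientation: [-2.231, 2.211, -0.001]
contact_force: [-0.2, 0.2, -6.7]
grip_width: 0.0146
t 15.72 tcp [ 0.5385 -0.2245  0.0926] yaw -89.49 tilt [ 0.0006 -0.0002] F [-0.2  0.2 -6.7] w 0.0146 q [-0.26  0.61  0.75  1.93 -0.57  0.82 -0.76]
t 15.82 tcp [ 0.5385 -0.2244  0.0926] yaw -89.48 tilt [ 0.0006 -0.0001] F [ 0.3  0.1 -5.5] w 0.0145 q [-0.26  0.61  0.75  1.93 -0.57  0.82 -0.76]
```

View pics/w9c.png

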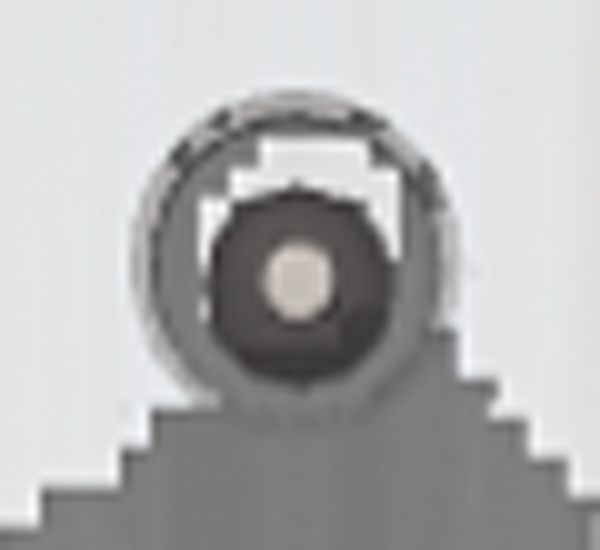

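View pics/s9c.png

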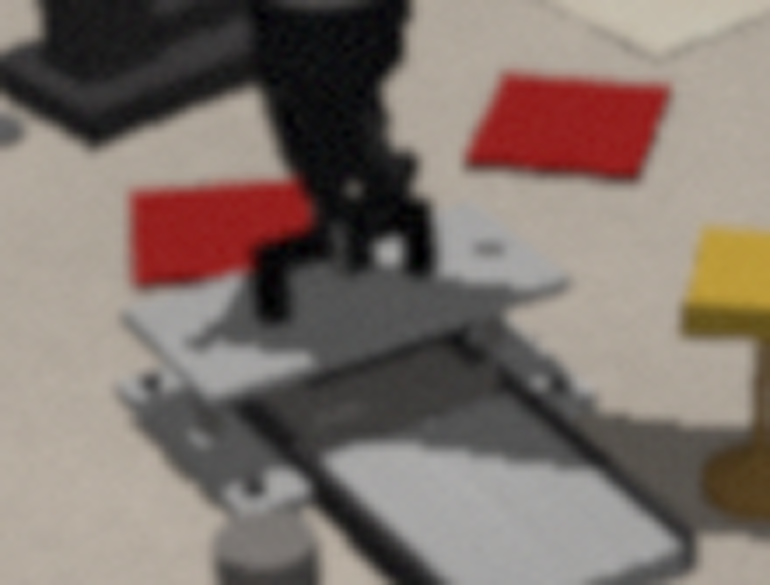

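Run:
```python
from h import *
import pickle
f,o=pickle.load(open('F9.pkl','rb'))
R=cv2.Rodrigues(o['orientation'])[0];P=o['tcp_pos']
T=lambda p:np.round((p-P)@R*1000,2)
print('pin tool',T(onplane(f,[[254.35,82.75]],.056)),'base ring',T(onplane(f,[[254.5,83]],.042)))
print('hole tool',T(onplane(f,[[254.35,80.4]],P[2]-.0365+.018)))
```

```text
pin tool [[  0.38 -84.87  36.65]] base ring [[  0.48 -85.12  50.65]]
hole tool [[  0.37 -85.49  18.55]]
```

Pin and hole agree within 0.6 mm. I'll descend in stages, watching force.

```bash
python3 -m handwheel '0 0.4 4 0 0 0 5;0 0.4 8 0 0 0 5;0 0.4 11 0 0 0 5;0 0.4 14 0 0 0 5;0 0.4 14 0 0 0 5';python3 -m handwheel '0 0 3 0 0 0 5;0 0 6 0 0 0 5;0 0 8 0 0 0 5;0 0 8 0 0 0 5'
python3 - <<'E'
from h import *
st();f=grab_frame('wrist');save('w10',f)
f=grab_frame('scene');save('s10',f)
i=cv2.imread('pics/w10.png');j=cv2.imread('pics/s10.png')[100:190,170:280]
cv2.imwrite('pics/m10.png',np.hstack([cv2.resize(i[55:110,225:285],(330,400),interpolation=cv2.INTER_CUBIC),cv2.resize(j,(460,400),interpolation=cv2.INTER_CUBIC)]))
E
```

```text
clock: 16.45
tcp_pos: [0.5377, -0.2243, 0.078]
orientation: [2.231, -2.211, -0.001]
contact_force: [-0.2, 0.3, -6.5]
grip_width: 0.0153
clock: 16.95
tcp_pos: [0.5378, -0.2243, 0.0701]
orientation: [2.231, -2.211, -0.001]
contact_force: [0.5, 0.5, -7.5]
grip_width: 0.0143
t 16.95 tcp [ 0.5378 -0.2243  0.0701] yaw -89.49 tilt [-0.0004  0.0001] F [ 0.5  0.5 -7.5] w 0.0143 q [-0.24  0.64  0.72  1.94 -0.6   0.78 -0.74]
```

View pics/m10.png

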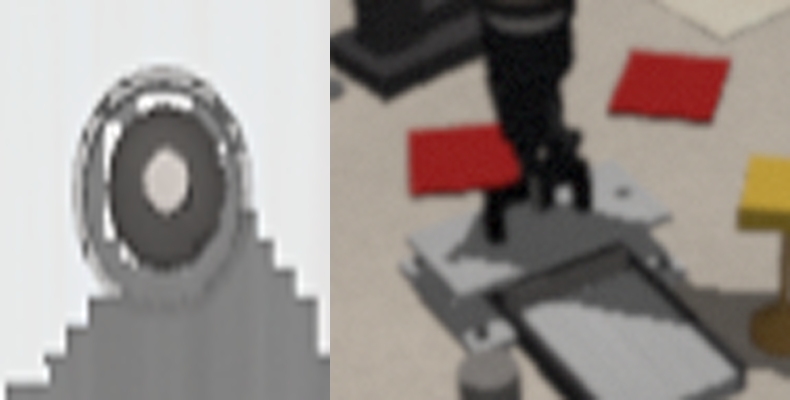

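```bash
python3 -m handwheel '0 0 2 0 0 0 5;0 0 4 0 0 0 5;0 0 5 0 0 0 5;0 0 5 0 0 0 5';python3 -m handwheel '0 0 1.5 0 0 0 5;0 0 3 0 0 0 5;0 0 3 0 0 0 5;0 0 3 0 0 0 5'
```

```text
clock: 17.55
tcp_pos: [0.5378, -0.2243, 0.0652]
orientation: [2.231, -2.211, -0.0]
contact_force: [-1.2, 1.1, -6.6]
grip_width: 0.0147
clock: 18.05
tcp_pos: [0.5379, -0.2244, 0.0623]
orientation: [2.231, -2.211, -0.0]
contact_force: [0.6, -0.5, -6.5]
grip_width: 0.0152
```

```bash
python3 -m handwheel '0 0 1 0 0 0 5;0 0 2 0 0 0 5;0 0 2 0 0 0 5;0 0 2 0 0 0 5';python3 -m handwheel '0 0 0.7 0 0 0 5;0 0 1.4 0 0 0 5;0 0 1.4 0 0 0 5;0 0 1.4 0 0 0 5'
```

```text
clock: 18.55
tcp_pos: [0.5379, -0.2244, 0.0603]
orientation: [2.231, -2.211, 0.0]
contact_force: [0.9, 0.0, -5.5]
grip_width: 0.0147
clock: 19.05
tcp_pos: [0.5379, -0.2243, 0.059]
orientation: [-2.231, 2.211, 0.0]
contact_force: [0.4, 0.5, -4.6]
grip_width: 0.0149
```

```bash
python3 -m handwheel '0 0 0.6 0 0 0 5;0 0 1.2 0 0 0 5;0 0 1.2 0 0 0 5'
```

```text
clock: 19.42
tcp_pos: [0.5379, -0.2243, 0.0589]
orientation: [-2.23, 2.211, 0.001]
contact_force: [-5.5, 3.6, 9.7]
grip_width: 0.0147
```

Run:
```python
from h import *
st();f=grab_frame('wrist');save('w11',f)
f=grab_frame('scene');save('s11',f)
i=cv2.imread('pics/w11.png');j=cv2.imread('pics/s11.png')[100:190,170:280]
cv2.imwrite('pics/m11.png',np.hstack([cv2.resize(i[55:110,225:285],(330,400),interpolation=cv2.INTER_CUBIC),cv2.resize(j,(460,400),interpolation=cv2.INTER_CUBIC)]))
```

```text
t 19.43 tcp [ 0.5379 -0.2243  0.0589] yaw -89.5 tilt [0.0005 0.0013] F [-5.5  3.6  9.7] w 0.0147 q [-0.23  0.66  0.71  1.95 -0.62  0.76 -0.72]
```

View pics/m11.png

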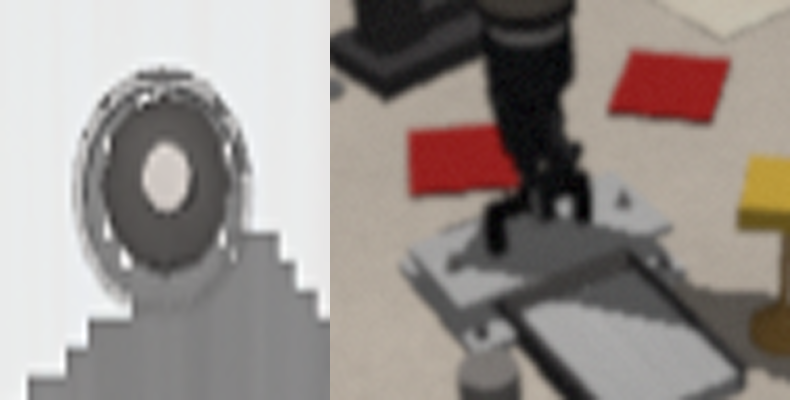

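Contact came at TCP z 0.0589 (predicted 0.059), with +10 N up and the plate level. Easing off the load, opening, and rising straight up.

```bash
python3 -m handwheel '0 0 -0.8 0 0 0 5;0 0 -0.8 0 0 0 15;0 0 -0.8 0 0 0 25;0 0 -0.8 0 0 0 35;0 0 -0.8 0 0 0 45;0 0 -0.8 0 0 0 45;0 0 -0.8 0 0 0 45'; python3 -m handwheel '0 0 -10 0 0 0 45;0 0 -30 0 0 0 45;0 0 -60 0 0 0 45;0 0 -100 0 0 0 45;0 0 -140 0 0 0 45;0 0 -140 0 0 0 45'
python3 - <<'E'
from h import *
import pickle
st();f=grab_frame('wrist');save('w12',f);pickle.dump((f,readout.get_obs()),open('F12.pkl','wb'))
E
```

```text
clock: 20.4
tcp_pos: [0.5379, -0.2244, 0.0585]
orientation: [2.231, -2.211, 0.0]
contact_force: [-0.2, -0.2, 0.2]
grip_width: 0.045
clock: 21.15
tcp_pos: [0.5397, -0.2257, 0.2029]
orientation: [-2.228, 2.209, -0.009]
contact_force: [0.3, -0.1, 0.5]
grip_width: 0.0453
t 21.15 tcp [ 0.5397 -0.2257  0.2029] yaw -89.51 tilt [ 0.007  -0.0015] F [ 0.3 -0.1  0.5] w 0.0453 q [-0.36  0.48  0.88  1.85 -0.43  1.01 -0.86]
```

View pics/w12.png

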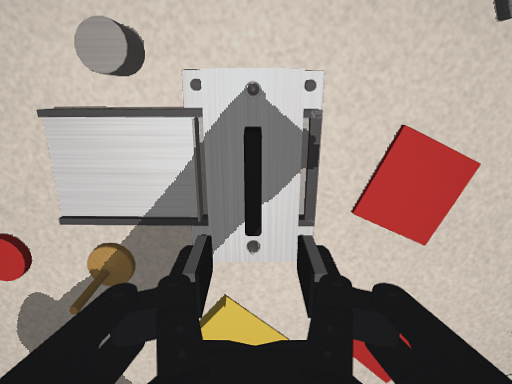

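Both pins show through the holes, at (253,89) and (253,246). I'll move the arm aside for a clear final check.

```bash
python3 -m handwheel '-50 0 -20 0 0 0 45;-100 0 -20 0 0 0 45;-150 0 -20 0 0 0 45;-200 0 -20 0 0 0 45;-250 0 -20 0 0 0 45;-300 0 -20 0 0 0 45;-300 0 -20 0 0 0 45;-300 0 -20 0 0 0 45'
python3 - <<'E'
from h import *
import pickle
st();F={}
for n in ['scene','top']:
    f=grab_frame(n);F[n]=f;save(n+'13',f)
pickle.dump(F,open('F13.pkl','wb'))
cv2.imwrite('pics/s13c.png',cv2.resize(cv2.imread('pics/scene13.png')[125:205,175:285],None,fx=7,fy=7,interpolation=cv2.INTER_CUBIC))
cv2.imwrite('pics/t13c.png',cv2.resize(cv2.imread('pics/top13.png')[150:240,255:365],None,fx=7,fy=6.5,interpolation=cv2.INTER_CUBIC))
E
```

```text
clock: 22.2
tcp_pos: [0.5347, 0.0749, 0.2182]
orientation: [2.23, -2.211, -0.0]
contact_force: [0.1, -0.2, -0.4]
grip_width: 0.0448
t 22.2 tcp [0.5347 0.0749 0.2182] yaw -89.5 tilt [-0.0009 -0.0008] F [ 0.1 -0.2 -0.4] w 0.0448 q [-0.98  0.38  0.93  1.94 -0.36  1.   -1.45]
```

View pics/s13c.png

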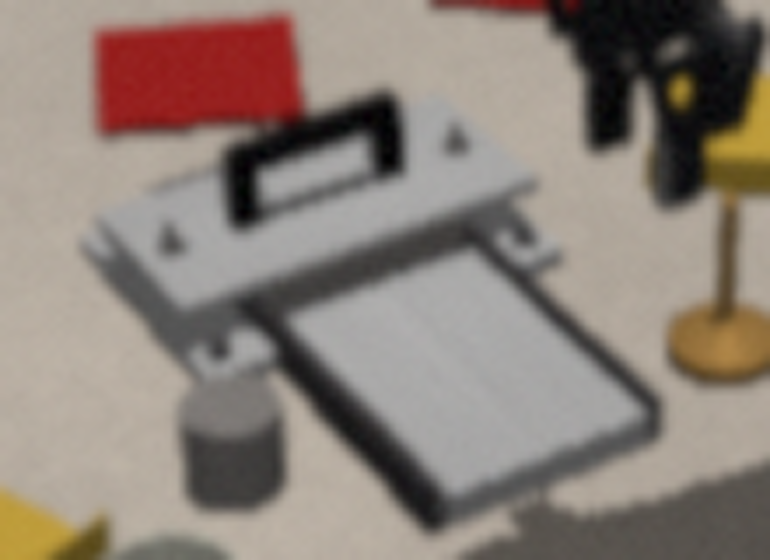

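View pics/t13c.png

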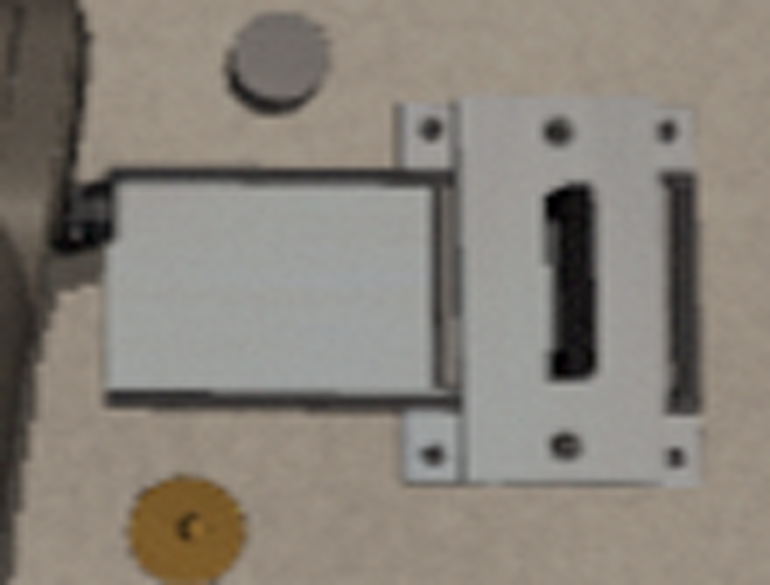

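View pics/top13.png

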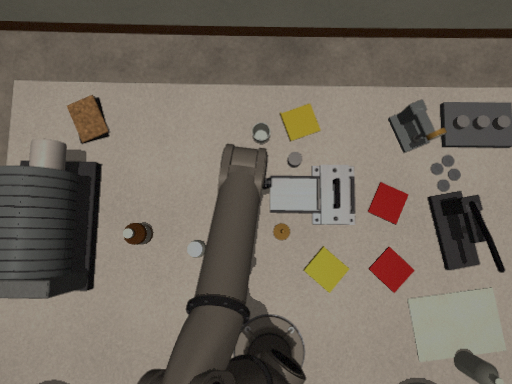

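Run:
```python
from h import *
import pickle
F=pickle.load(open('F13.pkl','rb'));t=F['top'];s=F['scene']
def A(u,v):return [255+u/7-.5+.5/7,150+v/6.5-.5+.5/6.5]
def B(u,v):return [175+u/7-.5,125+v/7-.5]
print('plate left edge top view',np.round(onplane(t,[A(458,97),A(465,483)],.0405)*1000,1))
print('scene plate corners at 40.5',np.round(onplane(s,[B(98,222),B(538,183)],.0405)*1000,1), 'near bottom',np.round(onplane(s,[B(188,310)],.0325)*1000,1))
st(); workorder.hand_in()
```

```text
plate left edge top view [[ 641.  -172.9   40.5]
 [ 432.3 -175.    40.5]]
scene plate corners at 40.5 [[ 646.6 -263.4   40.5]
 [ 436.4 -170.2   40.5]] near bottom [[ 637.5 -179.3   32.5]]
t 22.3 tcp [0.535  0.0738 0.2184] yaw -89.64 tilt [-0.0004 -0.0005] F [ 0.9 -0.1 -0.6] w 0.0451 q [-0.98  0.38  0.93  1.94 -0.36  1.   -1.45]
the job is handed in; nothing more can be done
```

I pushed the grey sheet home and lowered the plate over both pins, keeping it in the gripper until it rested on the sheet. Then I let go, moved the arm clear and handed the job in at about 22 s. The hand-in gives no verdict.

- **Sheet:** It came up hard against the end stop. The top view put its front edge at the stop face (y about -0.283), and its sideways offset was about 1–2 mm. The lip had not visibly moved after the plate was placed.
- **Plate:** It touched down at TCP height 58.9 mm; I had predicted 59 mm. The upward force on touchdown was about 10 N, and the tool stayed level. Both pins show through the holes.
- **Plate position:** In the top view the rear edge measured y = -173 to -175 mm, against about -173 to -174 mm expected, so the plate is centred and square within 1–2 mm.
- **Disagreement:** The less sharp scene view gave corner readings a few millimetres off the top view. I put this down to picking pixels in a small crop.
- **Other objects:** The weights, beaker, bottle and jar showed no movement in the last pictures. The arm hid `weight_b` and most of the jar cap in the final top view, but it never went near them at low height.

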